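# Switch the bead feeder to the other chute

### The job

On the bead feeder, press down the raised thumb pad of the rocker gate so that it tips over to its other side. Then push the slide gate fully open with a fingertip, so that all five waiting beads roll down the other chute into the tray under it, and wait until they have come to rest there. Do not pick up or touch the beads, and leave the trays and everything else on the bench where they are.

Things in the scene. Friction and masses are not known exactly. Their poses are not given: they have to be found in the camera images.
- feeder: sheet-steel bead feeder bolted to the bench. Origin at bench height under the middle of the rocker; its x axis is the way the beads run down the trough, y to the left seen along x, z up. Base plate x -172..+53, y -70..+70 mm. The rocker, a 124 mm long open channel, pivots on the x axis at height 120 mm. A clear guard stands at x +21, |y| < 30, up to 182 mm high
- mouth (a point): lower end of the feed trough (floor, middle), over the rocker. The open trough, 25 mm wide inside with 22 mm walls, rises from here by 10 degrees towards the feeder's -x to a loading pan (feeder x -165 to -225 mm, |y| < 38, top 220 mm above the bench). Thin guard plates stand beside it at feeder x -22, |y| 17 to 40, up to 172 mm high
- lip_l (a point): outer lip (floor, middle) of the left (+y) outlet chute, where beads drop into the left tray. The rocker's low end feeds the chute on that side; the chute runs outward from y 50 to 125 mm, 38 mm wide in x, its front (+x) wall at most 112 mm and its rear wall 124 mm above the bench
- lip_r (a point): the same for the right (-y) outlet chute and the right tray
- gate (a joint): tilt of the rocker about the feeder's x axis, rad: stops at -0.35 and +0.35, 0 level; lies on either stop (it settles within half a second of the start). Positive: left (+y) end up, right chute fed; negative: right end up, left chute fed. An over-centre weight (32 mm roller above the lever's middle, feeder x +27 to +53, top 56 mm above the pivot) throws it on to the other stop once past level; tipping takes under 1 N at a pad
- pad_l (a point): centre of the upper face of the left round thumb pad (36 mm across, 5 mm thick) on the rocker's hand lever, a flat bar at feeder x +40 mm in front of the cheek plates; the pad lies 75 mm left (+y) of the pivot and moves between about 97 and 148 mm height. The chute wall is 3 mm from its rim on the -x side, 112 mm high at most; nothing tall in front
- pad_r (a point): the same for the right thumb pad, 75 mm to the right (-y) of the pivot
- slide (a joint): travel of the slide gate closing the trough, m: 0 shut (0 to 0.004 at the start), 0.038 fully open, moving towards the feeder's +y (left). Sliding friction about 1.5 N; it stays where it is left. Beads begin to pass at about 0.028
- flange (a point): centre of the outer (-y) face of the slide's right finger flange, an upright plate 34 mm along x, 3 mm thick, 35 mm high (point at mid height, about 172 mm above the bench), at feeder x -45, y -69 mm when shut. Pushing this face to the left (+y) opens the slide
- tray_l: open wooden tray under the left (+y) chute, outside 125 (x) x 115 (y) x 45 mm high, walls and floor 4 mm, loose; origin at the centre of its underside
- tray_r: the same tray under the right (-y) chute
- bead1: dark polished stone bead, 20 mm ball, 11 g, origin at its centre; number 1 in the queue behind the slide (1 is nearest to it)
- bead2: dark polished stone bead, 20 mm ball, 11 g, origin at its centre; number 2 in the queue behind the slide (1 is nearest to it)
- bead3: dark polished stone bead, 20 mm ball, 11 g, origin at its centre; number 3 in the queue behind the slide (1 is nearest to it)
- bead4: dark polished stone bead, 20 mm ball, 11 g, origin at its centre; number 4 in the queue behind the slide (1 is nearest to it)
- bead5: dark polished stone bead, 20 mm ball, 11 g, origin at its centre; number 5 in the queue behind the slide (1 is nearest to it)
- burs_a: bystander: shallow clear-topped bur box, 66 x 36 x 15 mm, origin at the centre of its underside
- burs_b: bystander: a second bur box like burs_a
- pliers: bystander: flat-nose pliers lying down, 135 mm long, 52 mm across the blue handles, origin near the joint
- ring_cone: bystander: upright tapered steel ring cone, foot 40 mm across, 64 mm tall, origin at the centre of its underside
- bangle: bystander: thin brass bangle lying flat, 68 mm across, 6 mm high
- mallet: bystander: small hammer with a wooden handle, 230 mm long, lying down
- jar: bystander: amber jar with a steel cap, 48 mm across, 55 mm tall
Mind the look-alikes: they are no part of the job. Leave any green or yellow look-alike of the tray_r alone.

How it is judged:
By the outcome, as a careful person would: the job done as asked, in the order asked, and still so for the second after the job is handed in, with the robot touching nothing.
It also fails if it takes over 40 s, if anything falls off the work surface, if the arm or the gripper's body presses on something with over 40 N, if the wrist force passes 120 N, or if a joint passes its speed limit or range.

### The arm

A 7-joint arm with a two-finger parallel gripper is mounted at the origin on the work surface. World frame = base frame: x ahead of the robot, y to its left, z up, the work surface at z = 0. Lengths are in m, angles in rad, forces in N, time in s.
With the tool pointing down it reaches from about 0.425 to 0.8 m from the base axis. Payload 8.3 kg.
Tool frame: the origin (TCP) lies on the centre line of the jaws, within the pads' length; the fingertips stand 14 mm ahead of it and the grasp point (between the pads) lies 5 mm behind it; z points along the fingers, y is the direction in which the jaws open and shut (so a half turn about z gives the same grasp; the last joint's range is limited). The gripper opens to 85 mm and grips with 20 to 120 N. Pads are 22 mm wide; open, the fingers measure 114 mm over their backs; the gripper's body (76 mm by 85 mm) begins 54 mm behind the grasp point. The pads swing forward as they close: fully open they stand 13 mm farther back than shut.
Start: joints at [-1.401, 0.383, 0.016, 1.37, -0.006, 1.388, -0.046], TCP at [0.144, 0.608, 0.245] pointing down, gripper open.
Joint ranges: [-2.95, 2.95], [-0.25, 2.06], [-1.52, 1.56], [0.18, 2.33], [-1.44, 4.58], [0.02, 2.06], [-3.01, 3.01]. Speed limits (rad/s): [2.39, 2.39, 3.01, 3.01, 3.14, 3.14, 3.14].

### API

Orientations are given as a 3x3 rotation matrix whose columns are the frame's x, y, z axes.
In Python, from workcell import get_state, snapshot, get_calibration, job_done gives the robot as it stands. The module is installed in compiled form; this text tells all that it offers.
- The arm moves only by the tool servo_tool, never from a script. Its argument "series" is a list that holds one entry, the list of rows, each a list of 4 numbers: the shift along the world's x, y, z in m, then the turn about the world's z in rad. A call has 1 to 8 rows; each row is the pose to reach, as a shift and turn from the pose commanded when the call began; what a row does not reach only later rows make up. A row lasts 1/10 s, in which the tool goes at most 50 mm and 8.59 degrees, less where a joint would pass 70% of its speed; a pose out of reach is approached as far as the arm can. A call with a gripper value outside its range is refused whole. "gripper" is the closure in counts, from 0 (fully open) to 255 (shut), set as the call begins (left out, the last holds). The fingers move at their own pace and stop on an object; the grip force is fixed at half the most. Time passes only in rows, so rows that repeat a pose let the fingers close. It gives the time, the measured TCP pose, the force and the opening at its end, in the units of the state.
- get_state(): the state, without advancing time (a new reading comes with each control period).
- snapshot(name): name is "side" or "top"; returns the picture (384x512x3 uint8, red, green, blue); there is no depth.
- get_calibration(name): a dict with "vfov" (degrees; the focal length in pixels is half the picture's height over the tangent of half this angle, whatever the lens; pixels are square), "cx", "cy" (the principal point, pixels), "D" ([k1, k2, p1, p2, k3] as OpenCV has them; the pictures are not rectified), "cam_to_world" (4x4, takes a point from camera to world coordinates). Camera axes: x right, y up, looking along -z (the intrinsics and any distortion apply to the point x, -y, -z); pixel columns grow to the right and rows downward; lengths in m; the calibration is good to about 2 mm. A picture is of the moment at which its call begins. get_calibration takes no time and is no camera call.
- job_done(): hands the job in, once; it reports no verdict.
The state is a dict: "time": time; "joint_positions": joint angles; "dq": joint speeds; "effort": joint torques, N m; "position": TCP position; "ee_rot": TCP orientation; "wrist_force": force on the tool from outside, world axes, zero at the start; "ft_torque": the same for the moment, N m; "finger_gap": finger opening in m.
Only numpy, scipy, OpenCV 4.12 (cv2) and the standard library are available. Lean on these libraries where they do the work, as an engineer would, in place of code of your own. Each camera call takes 0.05 s, during which the arm holds its last target.

## Working session

There is one attempt and no reset: what is moved stays moved. The work goes in short steps, Python scripts to look and compute and a tool call to move; the robot and the scene stay as the last step left them, time stands still between calls to the robot, and variables do not carry over. Pictures are saved under pics/ and viewed, and the job is handed in when it is done.

Besides the shell and the picture viewer there is one more tool, called in YAML: its name, and indented under it one key for each argument. servo_tool: Moves the arm, as the interface text tells. Its arguments: {"type":"object","properties":{"series":{"type":"array","items":{"type":"array","items":{"type":"array","items":{"type":"number"}}}},"gripper":{"type":"number"}},"required":["series"]}

```bash
mkdir -p pics; python3 - <<'E'
from workcell import *
import cv2
for n in("side","top"):
    im=snapshot(n); cv2.imwrite(f"pics/{n}0.png",im[:,:,::-1]); 
    c=get_calibration(n); print(n,c)
s=get_state(); print(s["time"],s["position"],s["ee_rot"],s["finger_gap"])
E
```

```text
side {'vfov': 56.901201410823944, 'cx': 252.78371885960155, 'cy': 195.94763370527772, 'D': array([0.03089574, 0.        , 0.        , 0.        , 0.        ]), 'cam_to_world': array([[-0.99987658,  0.00147468, -0.01564119,  0.51439022],
       [-0.01105436, -0.7734709 ,  0.63373541,  0.6896975 ],
       [-0.01116345,  0.6338301 ,  0.77339174,  0.98594079],
       [ 0.        ,  0.        ,  0.        ,  1.        ]])}
top {'vfov': 54.808913884250984, 'cx': 254.5077819316472, 'cy': 195.8299533750787, 'D': array([-0.11598429,  0.        ,  0.        ,  0.        ,  0.        ]), 'cam_to_world': array([[-0.02831039,  0.98113383, -0.19124574,  0.29679938],
       [-0.99928031, -0.03261069, -0.01937527, -0.0254991 ],
       [-0.02524639,  0.19055958,  0.98135094,  1.26418131],
       [ 0.        ,  0.        ,  0.        ,  1.        ]])}
0.1 [0.14403514 0.60774668 0.24438523] [[-9.73043787e-01  2.30620097e-01 -4.00371710e-04]
 [ 2.30620444e-01  9.73042327e-01 -1.68559000e-03]
 [ 8.47690314e-07 -1.73248678e-03 -9.99998499e-01]] 0.08567150497134166
```

View pics/side0.png

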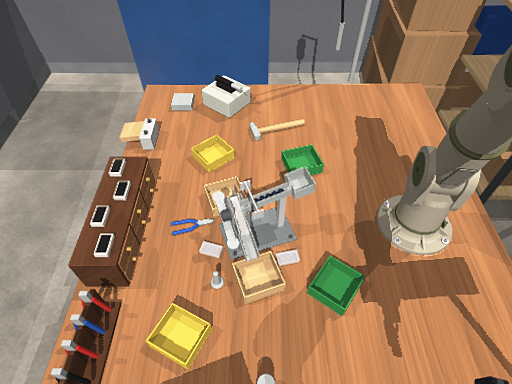

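View pics/top0.png

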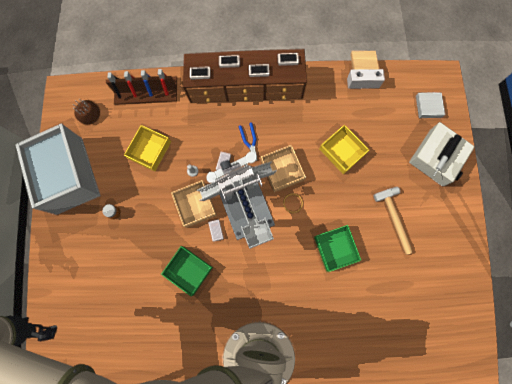

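```bash
python3 - <<'E'
import cv2
a=cv2.imread("pics/side0.png")[160:310,160:330]; cv2.imwrite("pics/s0z.png",cv2.resize(a,None,fx=4.6,fy=4,interpolation=cv2.INTER_CUBIC) if 0 else cv2.resize(a,None,fx=4,fy=4,interpolation=cv2.INTER_CUBIC))
a=cv2.imread("pics/top0.png")[120:260,160:320]; cv2.imwrite("pics/t0z.png",cv2.resize(a,None,fx=4,fy=4,interpolation=cv2.INTER_CUBIC))
E
```

```text
(no output)
```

View pics/s0z.png

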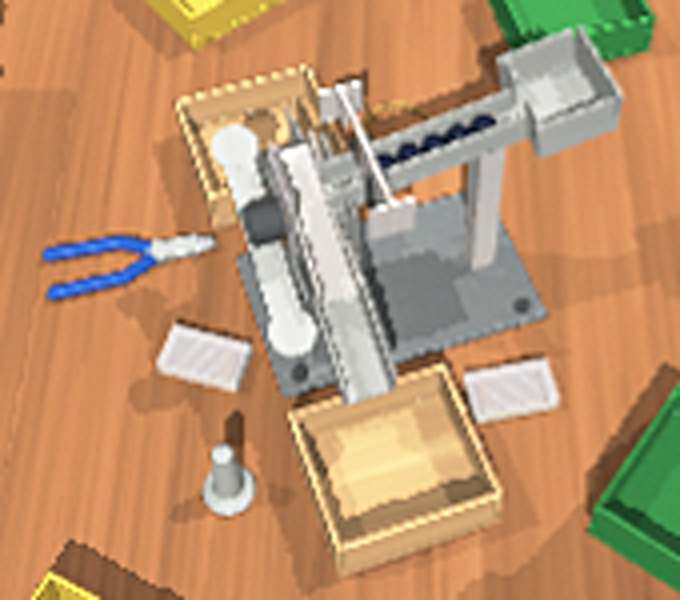

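View pics/t0z.png

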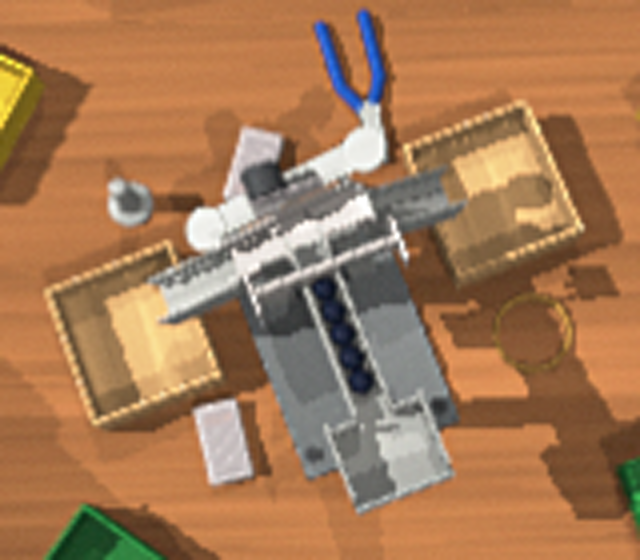

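```bash
cat > h.py <<'E'
import numpy as np,cv2
from workcell import get_calibration
from scipy.optimize import least_squares
C={n:get_calibration(n) for n in("side","top")}
def K(n):
    c=C[n]; f=192/np.tan(np.radians(c["vfov"]/2)); return np.array([[f,0,c["cx"]],[0,f,c["cy"]],[0,0,1]])
def proj(n,P):
    M=np.linalg.inv(C[n]["cam_to_world"]); P=np.atleast_2d(P)
    p=(P@M[:3,:3].T+M[:3,3])*[1,-1,-1]
    return cv2.projectPoints(p,np.zeros(3),np.zeros(3),K(n),C[n]["D"])[0][:,0]
def ray(n,uv):
    q=cv2.undistortPoints(np.array([[uv]],float),K(n),C[n]["D"])[0,0]
    M=C[n]["cam_to_world"]; return M[:3,3],M[:3,:3]@np.array([q[0],-q[1],-1])
def atz(n,uv,z):
    o,d=ray(n,uv); return o+d*(z-o[2])/d[2]
def F(p,P):
    P=np.atleast_2d(np.array(P,float)); c,s=np.cos(p[2]),np.sin(p[2])
    return np.c_[p[0]+c*P[:,0]-s*P[:,1],p[1]+s*P[:,0]+c*P[:,1],P[:,2]]
E
cat > fit.py <<'E'
from h import *
Z={"top":(160,120),"side":(160,160)}
def un(n,u): return [Z[n][i]+(u[i]+.5)/4-.5 for i in(0,1)]
obs=[("top",(362,512),(-.225,.038,.22)),("top",(452,475),(-.225,-.038,.22)),("top",(328,428),(-.165,.038,.22)),("top",(425,388),(-.165,-.038,.22)),
("top",(310,478),(-.172,.07,.004)),("top",(457,415),(-.172,-.07,.004)),
("side",(580,30),(-.225,-.038,.22)),("side",(620,97),(-.225,.038,.22)),("side",(500,60),(-.165,-.038,.22)),("side",(540,130),(-.165,.038,.22)),
("side",(548,310),(-.172,.07,.004)),("side",(287,395),(.053,.07,.004))]
def r(p): return np.concatenate([proj(n,F(p,P))[0]-un(n,u) for n,u,P in obs])
s=least_squares(r,[.6,0,.35],loss="soft_l1"); print(s.x,np.degrees(s.x[2])); print(r(s.x).reshape(-1,2).round(1))
np.save("pose.npy",s.x); p=s.x
for nm,P in dict(padl_lo=(.04,.075,.097),padl_hi=(.04,.075,.148),padr_lo=(.04,-.075,.097),padr_hi=(.04,-.075,.148),flange=(-.045,-.069,.172),lflange=(-.045,.069,.172)).items():
    w=F(p,P)[0]; print(nm,w.round(4),*[((proj(n,w)[0]-Z[n])*4+1.5).round() for n in Z], np.hypot(*w[:2]).round(3))
E
python3 fit.py
```

```text
[0.57796619 0.05758323 0.34961737] 20.031599668647544
[[-1.7 -0.2]
 [ 1.  -1. ]
 [-0.9  1. ]
 [-0.3  1.1]
 [-0.5  0.6]
 [ 0.9  1.1]
 [-1.2 -1.4]
 [-0.2 -0.2]
 [ 0.2 -3.9]
 [ 0.6 -3. ]
 [-0.8  1.5]
 [-1.8  1. ]]
padl_lo [0.5899 0.1417 0.097 ] [200. 232.] [291. 336.] 0.607
padl_hi [0.5899 0.1417 0.148 ] [191. 216.] [287. 298.] 0.607
padr_lo [0.6412 0.0008 0.097 ] [371. 165.] [235. 184.] 0.641
padr_hi [0.6412 0.0008 0.148 ] [370. 146.] [229. 143.] 0.641
flange [ 0.5593 -0.0227  0.172 ] [402. 240.] [336.  99.] 0.56
lflange [0.5121 0.107  0.172 ] [232. 306.] [398. 238.] 0.523
```

```bash
sed -i 's/^("side",(548/("top",(365,148),(.04,-.075,.148)),("side",(235,144),(.04,-.075,.148)),("top",(208,228),(.04,.075,.097)),("side",(292,335),(.04,.075,.097)),\n&/; s/("side",(500,60),[^)]*)),("side",(540,130),[^)]*)),//' fit.py; python3 fit.py
python3 - <<'E'
import cv2,numpy as np
from h import *
p=np.load("pose.npy")
th=np.linspace(0,2*np.pi,60)
for n,(x,y,w,h) in dict(top=(190,130,110,80),side=(200,170,110,90)).items():
    im=cv2.imread(f"pics/{n}0.png")[y:y+h,x:x+w]; im=cv2.resize(im,None,fx=7,fy=6.5 if 0 else 7,interpolation=cv2.INTER_CUBIC)[:600]
    def dr(P,c,cl=False):
        q=((proj(n,F(p,P))-(x,y)+.5)*7).astype(int); cv2.polylines(im,[q],cl,c,1)
    for Y,z in((-.075,.148),(.075,.097)):
        dr(np.c_[.04+.018*np.cos(th),Y+.018*np.sin(th),0*th+z],(0,0,255),True)
    dr([(-.062,-.069,.1545),(-.028,-.069,.1545),(-.028,-.069,.1895),(-.062,-.069,.1895)],(0,255,0),True)
    dr([(-.022,-.04,.172),(-.022,-.017,.172)],(255,0,0)); dr([(.021,-.03,.182),(.021,.03,.182)],(255,0,255))
    cv2.imwrite(f"pics/{n}0o.png",im)
E
```

```text
[0.57733386 0.05665478 0.34933073] 20.015176596323688
[[-1.3 -0. ]
 [ 1.3 -0.8]
 [-0.6  1.2]
 [ 0.1  1.3]
 [-0.2  0.8]
 [ 1.2  1.3]
 [-1.  -1.6]
 [ 0.  -0.4]
 [ 1.4 -0.2]
 [-1.2 -0.5]
 [-1.6  1.1]
 [ 0.   0. ]
 [-0.7  1.3]
 [-1.5  0.8]]
padl_lo [0.5892 0.1408 0.097 ] [202. 232.] [292. 335.] 0.606
padl_hi [0.5892 0.1408 0.148 ] [192. 217.] [288. 297.] 0.606
padr_lo [ 6.406e-01 -1.000e-04  9.700e-02] [373. 166.] [236. 183.] 0.641
padr_hi [ 6.406e-01 -1.000e-04  1.480e-01] [371. 147.] [230. 142.] 0.641
flange [ 0.5587 -0.0236  0.172 ] [404. 240.] [337.  98.] 0.559
lflange [0.5114 0.1061 0.172 ] [234. 307.] [399. 237.] 0.522
```

View pics/top0o.png

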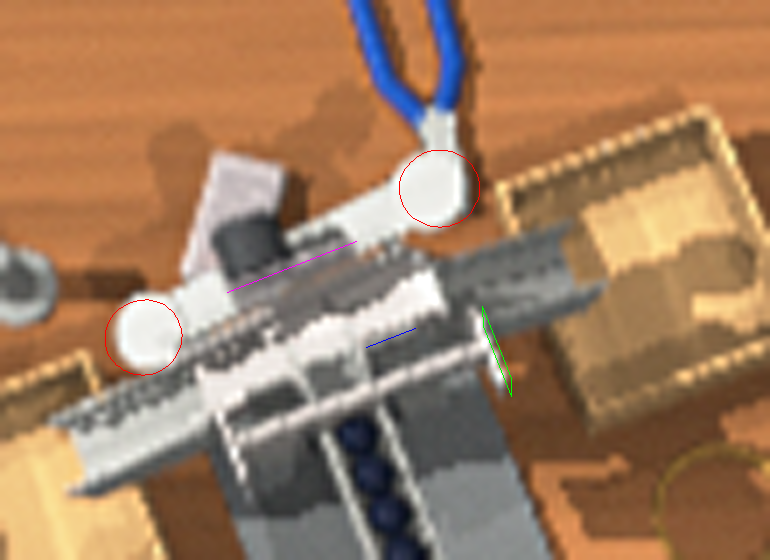

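View pics/side0o.png

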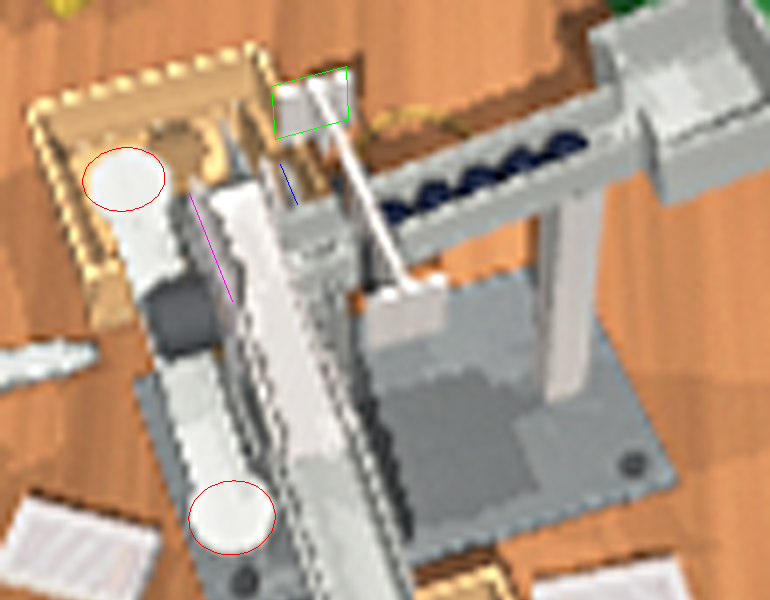

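servo_tool:
  series:
    - [[0.02, -0.02, 0.04, 0.1], [0.045, -0.05, 0.08, 0.2], [0.075, -0.085, 0.09, 0.3], [0.105, -0.12, 0.09, 0.4], [0.135, -0.155, 0.09, 0.5], [0.165, -0.19, 0.09, 0.581], [0.195, -0.225, 0.09, 0.581], [0.225, -0.26, 0.09, 0.581]]
  gripper: 255

```text
time: 0.9
position: [0.37, 0.3463, 0.3351]
ee_rot: [[-0.94, -0.341, -0.0], [-0.341, 0.94, -0.0], [0.0, -0.0, -1.0]]
wrist_force: [0.3, 1.3, -0.3]
finger_gap: 0.0005
```

servo_tool:
  series:
    - [[0.03, -0.038, 0, 0], [0.06, -0.076, 0, 0], [0.092, -0.117, 0, 0], [0.125, -0.159, 0, 0], [0.16, -0.203, 0, 0], [0.195, -0.248, 0, 0], [0.225, -0.286, 0, 0], [0.25, -0.318, 0, 0]]

```text
time: 1.7
position: [0.6152, 0.0347, 0.335]
ee_rot: [[-0.94, -0.342, -0.0], [-0.342, 0.94, -0.0], [0.0, 0.0, -1.0]]
wrist_force: [1.0, 0.9, 0.2]
finger_gap: 0.0001
```

servo_tool:
  series:
    - [[0.015, -0.019, 0, 0], [0.027, -0.034, 0, 0], [0.027, -0.034, -0.03, 0], [0.027, -0.034, -0.07, 0], [0.027, -0.034, -0.11, 0], [0.027, -0.034, -0.13, 0], [0.027, -0.034, -0.13, 0]]

```text
time: 2.4
position: [0.6391, 0.0025, 0.2009]
ee_rot: [[-0.94, -0.341, -0.008], [-0.341, 0.94, -0.001], [0.007, 0.002, -1.0]]
wrist_force: [-0.9, -0.6, -0.2]
finger_gap: 0.0001
```

```bash
cat > look.py <<'E'
import sys,cv2
from workcell import *
t=sys.argv[1]
s=get_state(); print(s["time"],s["position"].round(4) if hasattr(s["position"],"round") else s["position"],s["wrist_force"])
for n,(x,y,w,h) in dict(top=(160,120,160,140),side=(160,140,170,150)).items():
    im=snapshot(n)[:,:,::-1]; cv2.imwrite(f"pics/{n}{t}_full.png",im)
    cv2.imwrite(f"pics/{n}{t}.png",cv2.resize(im[y:y+h,x:x+w],None,fx=4,fy=4,interpolation=cv2.INTER_CUBIC))
E
python3 look.py 1
```

```text
2.4 [0.6391 0.0025 0.2009] [-0.8544632  -0.59830334 -0.20674471]
```

View pics/top1.png

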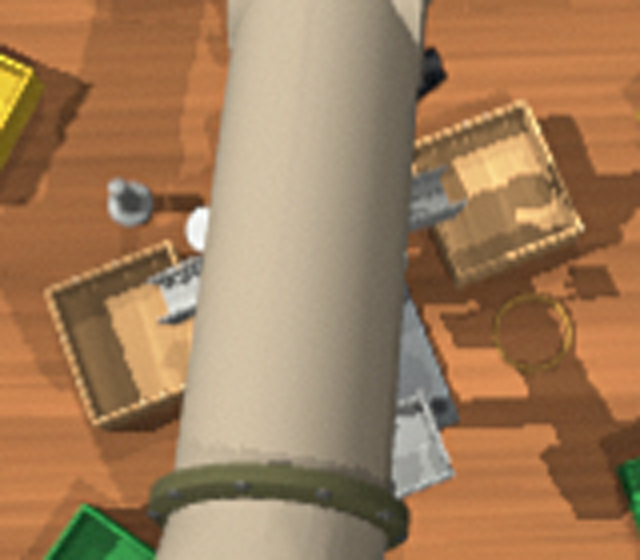

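View pics/side1.png

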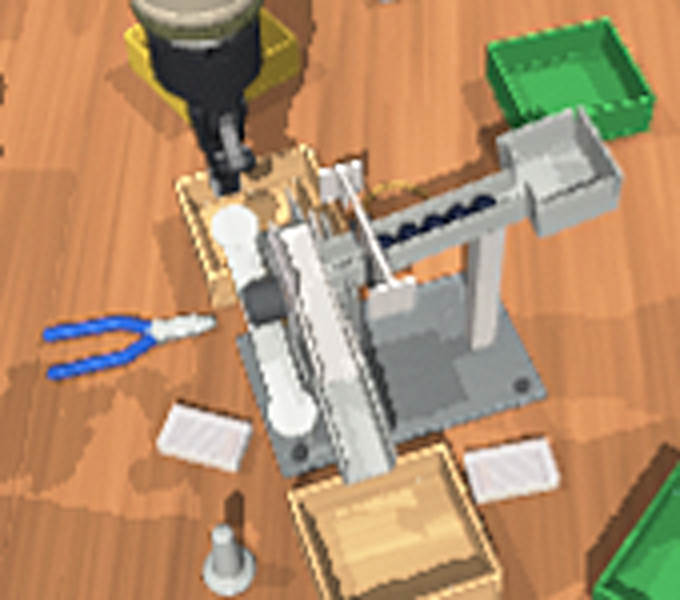

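servo_tool:
  series:
    - [[0, 0, 0, 0], [0, 0, 0, 0]]

```text
time: 2.7
position: [0.6423, 0.002, 0.2072]
ee_rot: [[-0.94, -0.341, 0.003], [-0.341, 0.94, 0.0], [-0.003, -0.001, -1.0]]
wrist_force: [-0.5, 0.6, 0.2]
finger_gap: 0.0005
```

servo_tool:
  series:
    - [[0.002, -0.008, -0.02, 0], [0.002, -0.008, -0.035, 0], [0.002, -0.008, -0.05, 0], [0.002, -0.008, -0.06, 0], [0.002, -0.008, -0.07, 0], [0.002, -0.008, -0.08, 0], [0.002, -0.008, -0.084, 0], [0.002, -0.008, -0.084, 0]]

```text
time: 3.5
position: [0.6431, -0.0057, 0.1206]
ee_rot: [[-0.94, -0.341, -0.001], [-0.341, 0.94, -0.0], [0.001, 0.0, -1.0]]
wrist_force: [-0.3, -0.1, -0.2]
finger_gap: -0.0001
```

```bash
python3 look.py 2
```

```text
3.5 [ 0.6431 -0.0057  0.1206] [-0.32700191 -0.12337637 -0.23369501]
```

View pics/side2.png

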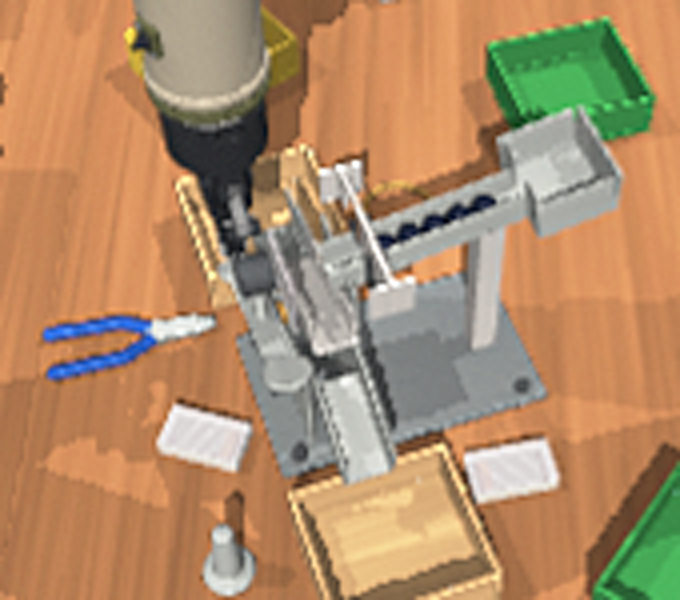

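servo_tool:
  series:
    - [[0, 0, 0.04, 0], [0, 0, 0.085, 0], [0, 0, 0.13, 0], [-0.02, -0.014, 0.15, 0], [-0.045, -0.031, 0.15, 0], [-0.065, -0.045, 0.15, 0], [-0.074, -0.051, 0.14, 0], [-0.074, -0.051, 0.13, 0]]

```text
time: 4.4
position: [0.5689, -0.0585, 0.2526]
ee_rot: [[-0.941, -0.339, 0.003], [-0.339, 0.941, 0.0], [-0.003, -0.001, -1.0]]
wrist_force: [-0.4, -0.5, -0.4]
finger_gap: 0.0002
```

servo_tool:
  series:
    - [[0, 0, -0.02, 0], [0, 0, -0.04, 0], [0, 0, -0.06, 0], [0, 0, -0.07, 0], [0, 0, -0.07, 0], [0, 0, -0.07, 0]]

```text
time: 5.0
position: [0.57, -0.0566, 0.1818]
ee_rot: [[-0.94, -0.342, 0.001], [-0.342, 0.94, -0.0], [-0.0, -0.0, -1.0]]
wrist_force: [0.5, 0.2, 1.3]
finger_gap: 0.0003
```

```bash
python3 look.py 3
```

```text
5.0 [ 0.57   -0.0566  0.1818] [0.45570921 0.24046968 1.30698188]
```

View pics/side3.png

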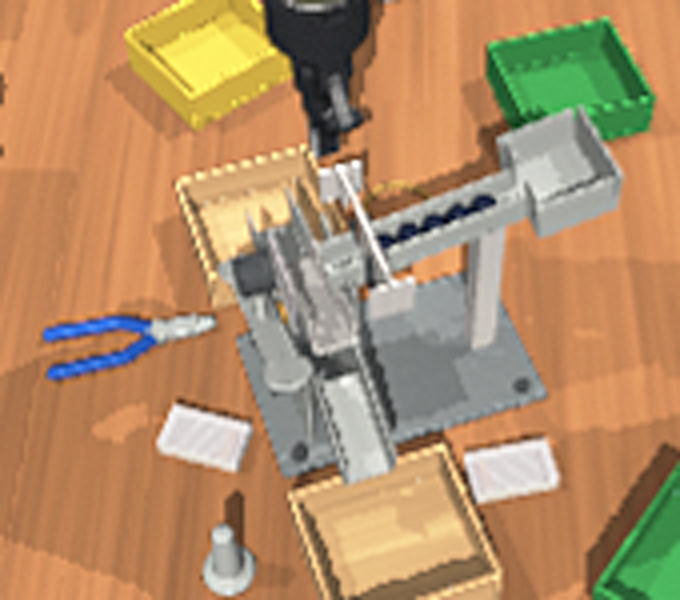

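View pics/top3.png

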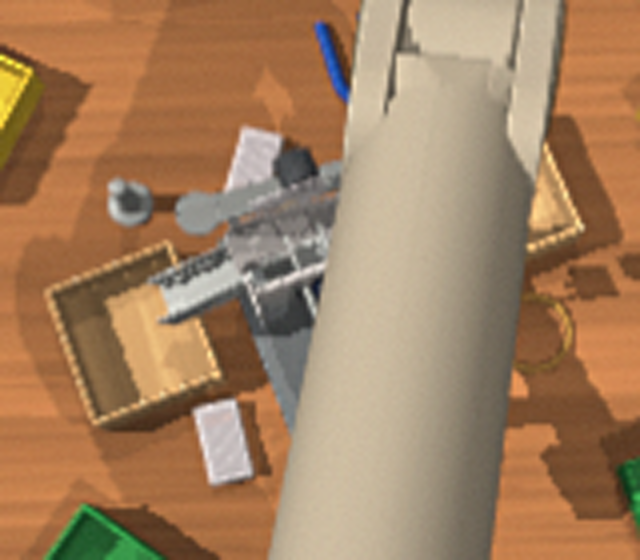

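servo_tool:
  series:
    - [[-0.0034, 0.0094, 0, 0], [-0.0068, 0.0188, 0, 0], [-0.0103, 0.0282, 0, 0], [-0.0137, 0.0376, 0, 0], [-0.0161, 0.0442, 0, 0], [-0.0185, 0.0508, 0, 0], [-0.0195, 0.0536, 0, 0], [-0.0195, 0.0536, 0, 0]]

```text
time: 5.9
position: [0.5496, -0.0025, 0.1812]
ee_rot: [[-0.94, -0.342, -0.001], [-0.342, 0.94, 0.0], [0.0, 0.001, -1.0]]
wrist_force: [-0.5, 0.6, -0.0]
finger_gap: 0.0001
```

```bash
python3 look.py 4
```

```text
5.9 [ 0.5496 -0.0025  0.1812] [-0.45293688  0.57735057 -0.01247916]
```

View pics/side4.png

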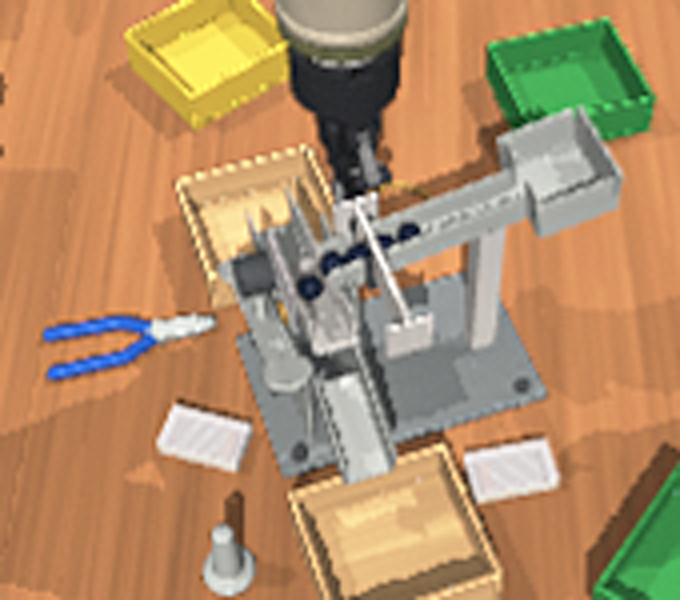

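servo_tool:
  series:
    - [[-0.001, 0.0028, 0, 0], [-0.002, 0.0056, 0, 0], [-0.002, 0.0056, 0, 0]]

```text
time: 6.3
position: [0.5487, -0.0011, 0.1814]
ee_rot: [[-0.941, -0.338, 0.002], [-0.338, 0.941, -0.004], [-0.001, -0.004, -1.0]]
wrist_force: [5.0, -9.6, -3.0]
finger_gap: -0.0001
```

servo_tool:
  series:
    - [[0.005, -0.014, 0, 0], [0.012, -0.033, 0, 0], [0.022, -0.06, 0, 0], [0.03, -0.08, 0.03, 0], [0.03, -0.1, 0.07, 0], [0.03, -0.13, 0.11, 0], [0.03, -0.17, 0.13, 0], [0.03, -0.21, 0.13, 0]]

```text
time: 7.1
position: [0.5791, -0.2091, 0.3154]
ee_rot: [[-0.939, -0.343, 0.006], [-0.343, 0.939, -0.001], [-0.005, -0.003, -1.0]]
wrist_force: [0.2, -1.3, -0.5]
finger_gap: 0.0001
```

servo_tool:
  series:
    - [[0, -0.04, 0, 0], [0, -0.08, 0, 0], [0, -0.12, 0, 0], [0, -0.14, 0, 0], [0, -0.14, 0, 0], [0, -0.14, 0, 0], [0, -0.14, 0, 0], [0, -0.14, 0, 0]]

```text
time: 7.9
position: [0.5787, -0.3459, 0.3115]
ee_rot: [[-0.939, -0.344, 0.001], [-0.344, 0.939, 0.001], [-0.001, 0.0, -1.0]]
wrist_force: [0.1, 0.7, -0.9]
finger_gap: 0.0003
```

```bash
python3 look.py 5
```

```text
7.9 [ 0.5787 -0.3459  0.3115] [ 0.10362108  0.69294405 -0.92025078]
```

View pics/side5.png

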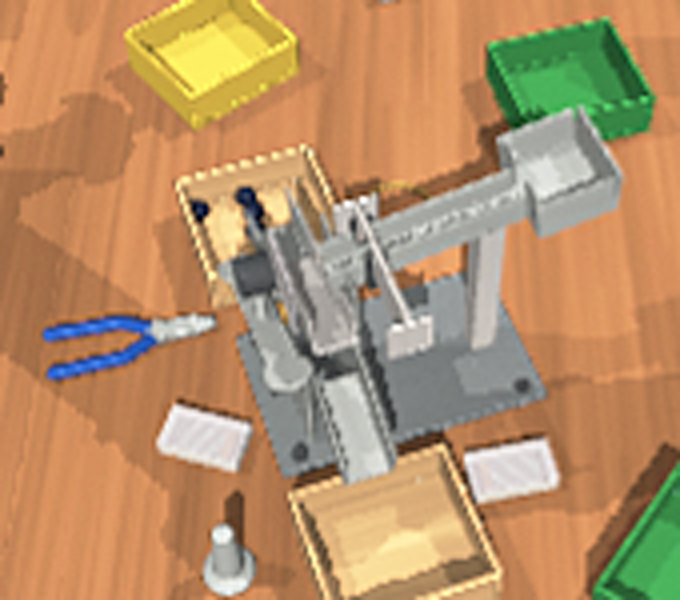

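View pics/top5.png

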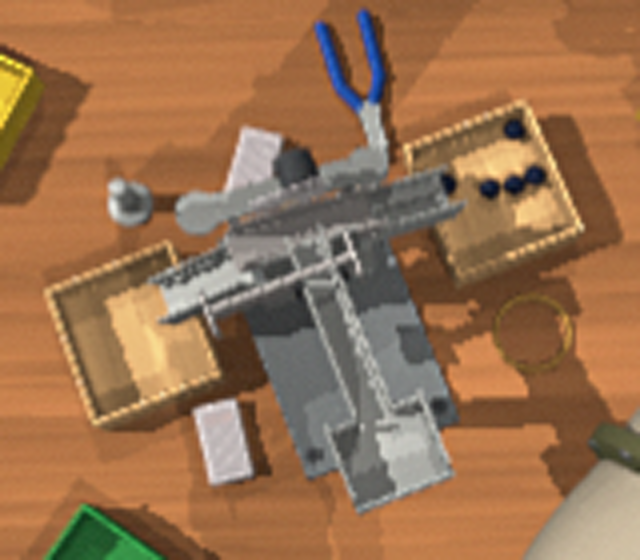

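servo_tool:
  series:
    - [[0, 0, 0, 0], [0, 0, 0, 0], [0, 0, 0, 0], [0, 0, 0, 0], [0, 0, 0, 0], [0, 0, 0, 0], [0, 0, 0, 0], [0, 0, 0, 0]]

```text
time: 8.8
position: [0.5779, -0.3477, 0.3112]
ee_rot: [[-0.94, -0.341, -0.0], [-0.341, 0.94, -0.0], [0.0, -0.0, -1.0]]
wrist_force: [-0.1, 0.1, 0.1]
finger_gap: 0.0001
```

servo_tool:
  series:
    - [[0, 0, 0, 0], [0, 0, 0, 0], [0, 0, 0, 0], [0, 0, 0, 0], [0, 0, 0, 0], [0, 0, 0, 0], [0, 0, 0, 0], [0, 0, 0, 0]]

```text
time: 9.6
position: [0.5779, -0.3476, 0.3113]
ee_rot: [[-0.94, -0.341, -0.0], [-0.341, 0.94, -0.0], [0.0, -0.0, -1.0]]
wrist_force: [0.4, 0.2, 0.0]
finger_gap: -0.0001
```

```bash
python3 look.py 6
```

```text
9.6 [ 0.5779 -0.3476  0.3113] [0.35974908 0.1659476  0.00983011]
```

servo_tool:
  series:
    - [[0, 0, 0, 0], [0, 0, 0, 0], [0, 0, 0, 0], [0, 0, 0, 0], [0, 0, 0, 0], [0, 0, 0, 0], [0, 0, 0, 0], [0, 0, 0, 0]]

```text
time: 10.5
position: [0.5779, -0.3476, 0.3113]
ee_rot: [[-0.94, -0.341, -0.0], [-0.341, 0.94, -0.0], [0.0, -0.0, -1.0]]
wrist_force: [-0.8, 0.5, -0.2]
finger_gap: 0.0001
```

```bash
python3 look.py 7; python3 - <<'E'
import cv2,numpy as np
for n in("top","side"):
    a,b=[cv2.imread(f"pics/{n}{k}.png").astype(int) for k in(6,7)]; d=abs(a-b).max(2); print(n,d.max(),(d>30).sum())
    m=d>30
    if m.any(): print(np.argwhere(m).min(0),np.argwhere(m).max(0))
E
```

```text
10.5 [ 0.5779 -0.3476  0.3113] [-0.78286926  0.48030288 -0.24765734]
top 11 0
side 25 0
```

View pics/top7.png

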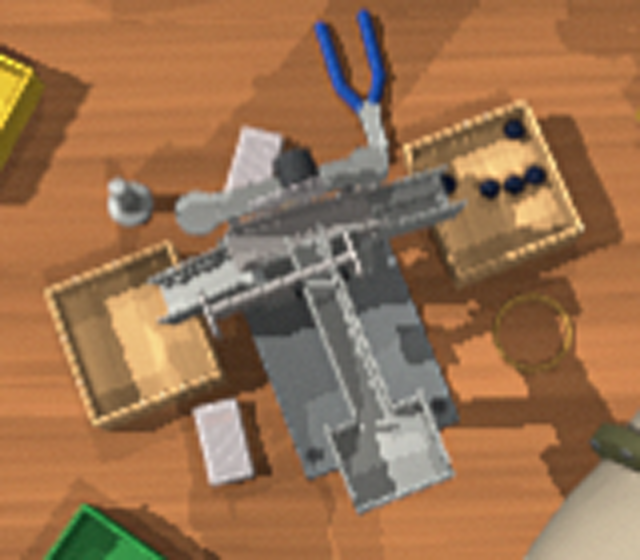

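View pics/side7.png

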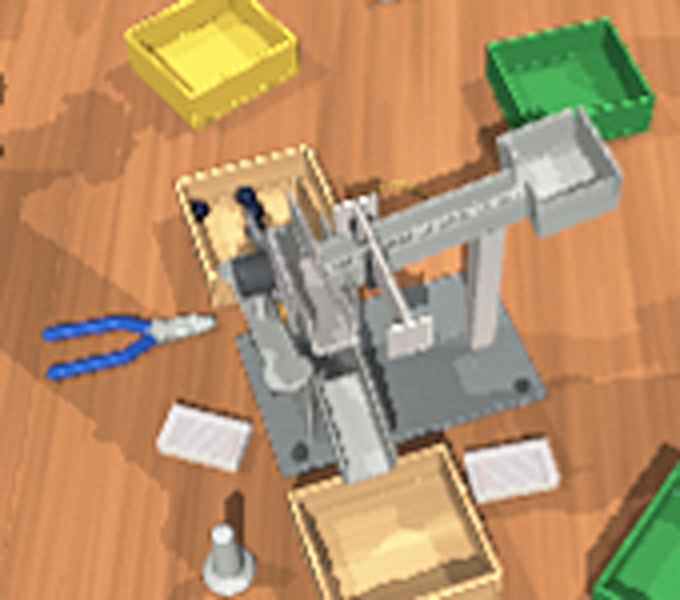

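```bash
python3 - <<'E'
from h import *
p=np.load("pose.npy")
im=cv2.imread("pics/top7_full.png")[140:200,255:315]
cv2.imwrite("pics/z7.png",cv2.resize(im,None,fx=9.5,fy=9.5,interpolation=cv2.INTER_CUBIC))
def fc(w): 
    d=w[:2]-p[:2]; c,s=np.cos(p[2]),np.sin(p[2]); return (np.array([c*d[0]+s*d[1],-s*d[0]+c*d[1]])*1000).round()
for u in((447,183),(488,188),(513,184),(537,175),(514,129)):
    q=(160+(u[0]+.5)/4-.5,120+(u[1]+.5)/4-.5)
    print(u,[(z,fc(atz("top",q,z))) for z in(.014,.09)])
E
```

```text
(447, 183) [(0.014, array([  24., -136.])), (0.09, array([   5., -127.]))]
(488, 188) [(0.014, array([   7., -168.])), (0.09, array([ -11., -156.]))]
(513, 184) [(0.014, array([   2., -189.])), (0.09, array([ -16., -177.]))]
(537, 175) [(0.014, array([   2., -212.])), (0.09, array([ -16., -198.]))]
(514, 129) [(0.014, array([  48., -209.])), (0.09, array([  27., -196.]))]
```

View pics/z7.png

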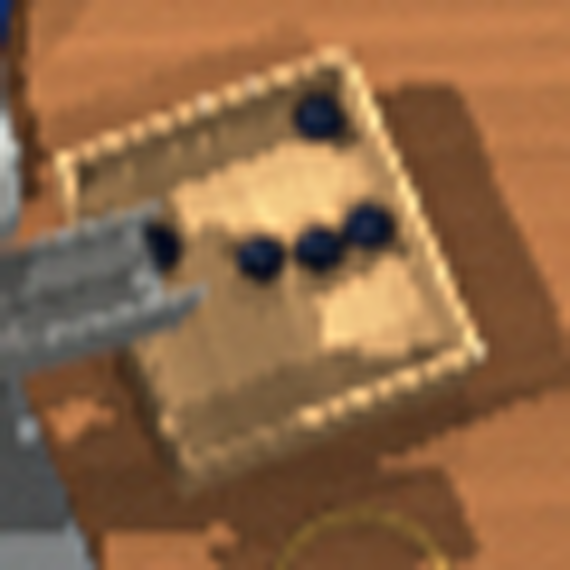

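```bash
python3 - <<'E'
from h import *
p=np.load("pose.npy")
im=cv2.imread("pics/side7_full.png")[170:260,200:310]; im=cv2.resize(im,None,fx=6.6,fy=6.6,interpolation=cv2.INTER_CUBIC)
for Y,c in((-.069+.038,(0,255,0)),(-.069+.03,(0,0,255))):
    q=((proj("side",F(p,[(-.062,Y,.1545),(-.028,Y,.1545),(-.028,Y,.1895),(-.062,Y,.1895)]))-(200,170)+.5)*6.6).astype(int); cv2.polylines(im,[q],True,c,1)
cv2.imwrite("pics/f7.png",im)
a=cv2.imread("pics/top0_full.png") if 0 else cv2.imread("pics/top0.png"); b=cv2.imread("pics/top7_full.png")
d=abs(a.astype(int)-b).max(2); cv2.imwrite("pics/d7.png",np.clip(d*3,0,255).astype(np.uint8))
E
```

```text
(no output)
```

View pics/f7.png

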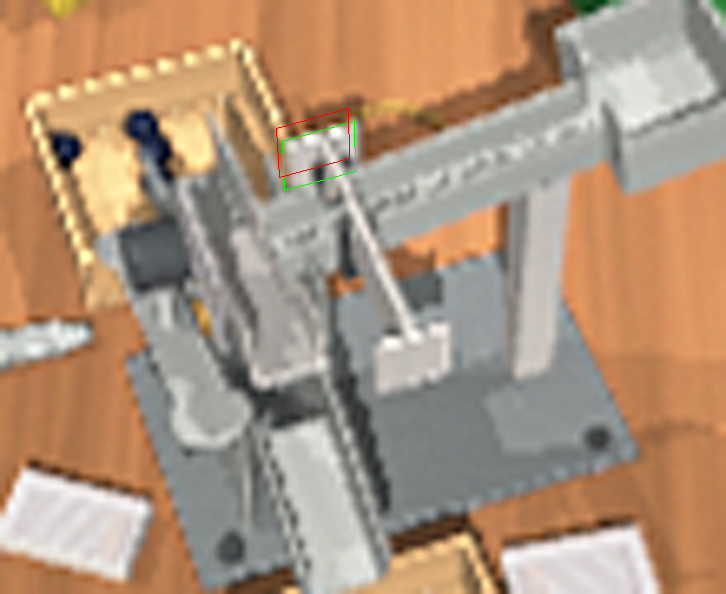

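View pics/d7.png

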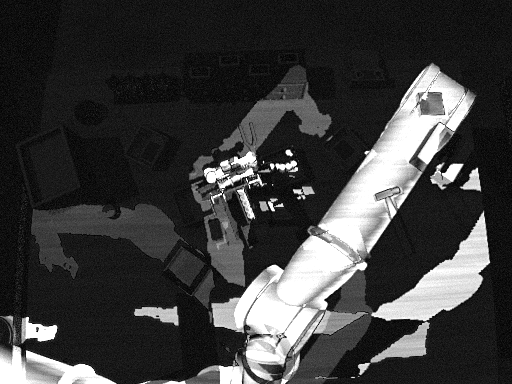

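Flange matches the fully-open outline (green); nothing but the gate, slide, beads and arm has moved.

```bash
python3 -c "from workcell import *; print(job_done())"
```

```text
the job is handed in; nothing more can be done
None
```

The job is handed in, at about 10.5 s of the 40 s allowed. I pressed the raised right thumb pad with the closed fingertips and the rocker tipped over to feed the right chute. Then I pushed the slide's right flange to its open stop and pulled the arm clear.

What the last checks showed:
- **Rocker:** it stayed tipped to the right in every picture after the press.
- **Slide:** the push met about 11 N at the end of travel, against roughly 1.5 N of sliding friction. In the side picture the flange fits the 38 mm (fully open) outline to within about a pixel.
- **Beads:** all five are in the right tray, and no bead moved between two pictures 0.9 s apart. The fifth is partly hidden under the chute lip; I took it as lying on the tray floor because the lip covers part of it and it stays still there.
- **Everything else:** comparing the top pictures from start and end, I saw no change in the trays or bystanders apart from shadows. At the end the arm hid part of the right side of the bench. The mallet lies there, so I could not check it directly, but the arm stayed well above the bench on that side.

No check failed. One thing was off: before the press the arm settled about 4–6 mm short of where I had aimed, and I corrected for that before pressing.

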